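# Otoscope lamp check over the note pad

## Task

Check the otoscope's lamp before the next patient: draw the otoscope (the one of the two instruments with the long cone on its head) up out of its well in the desk charger, and hold it up over the middle of the white note pad with the cone pointing straight down at the paper and the handle level, the cone's tip some 10 to 20 cm above the paper. Leave the ophthalmoscope standing in its well and everything else on the counter where it is. Finish while still holding the otoscope there, quite still; do not put it down.

Things in the scene. Friction and masses are not known exactly. Their poses are not given: they have to be found in the camera images.
- otoscope_handle (a point): Otoscope, loose, 207 mm tall, 0.15 to 0.29 kg, standing in either of the charger's wells. Point on the axis of its round black handle (28 mm diameter up to 116 mm, then a collar of 30, then a neck narrowing to 19 at 150 mm), 95 mm above its foot, near the balance point. z: foot to head (up at the start); x: the way the cone points (at the start away from the robot, within 35 degrees)
- otoscope_head (a point): Centre of the otoscope's head, 91 mm along z from otoscope_handle, same axes. A round black shell 40 mm in diameter, its axis along x, from 25 mm behind this point (flat lens end) to 30 mm ahead, where the grey cone begins
- otoscope_tip (a point): The tip (8 mm across) of the otoscope's cone: 68 mm along x from otoscope_head, same axes
- ophthalmoscope_handle (a point): Ophthalmoscope, loose, with the same handle, standing in the other well: flat upright black head (34 mm wide, top 217 mm above the foot) with a round dial and no cone. This point lies on the handle's axis 95 mm above its foot; z up, x the way its head looks. To be left there
- charger: Desk charger, a fixed grey block 100 mm (x) by 205 mm (y), 65 mm high, origin at the centre of its underside, z up. Two round wells, 32 mm in diameter and 45 mm deep, open upwards at y = +56 and -56 mm; a handle stands loosely in each, its foot 20 mm above the counter, its upper part clear from 45 mm above the foot
- pad_middle (a point): The middle of the top sheet of the white note pad, a fixed flat pad 148 mm (x) by 105 mm (y), 10 mm thick, lying on the counter on the other side from the charger; z up
- small_bottle: White pill bottle, 42 mm diameter, 72 mm high, between charger and pad; origin under its foot. Leave alone
- big_bottle: White pill bottle, 64 mm diameter, 100 mm high, at the back; origin under its foot. Leave alone
- notes: Stack of yellow sticky notes, 76 by 76 by 16 mm, near the robot; origin under its centre. Leave alone
- stapler: Black stapler 140 by 36 mm, 55 mm high, at the back; origin under its centre, x along it. Leave alone
- pen_pot: Wooden pot, 84 mm diameter, 90 mm high, with pens and scissors up to 160 mm high, at the back; origin under its centre. Leave alone
- steel_bowl: Steel bowl, 110 mm diameter, 45 mm high, at the left; origin under its centre. Leave alone
- slide_box: Blue slide box 100 by 85 by 30 mm, at the right; origin under its centre. Leave alone
There are look-alikes about, which are no part of the job. Of the things like the part that bears pad_middle, leave any that is red; of the rest the larger one is meant. Leave any red or turquoise look-alike of the part that bears otoscope_handle alone.

How it is judged (in metres and radians):
On the way:
1. the otoscope is drawn clear out of its well, carried by the fingers (z of otoscope_handle in the frame of charger above 0.175 m and contact force between otoscope and charger below 0.05 N and contact force between otoscope and the fingers above 0.5 N), for 0.2 s.
At the end, for the whole second after the job is handed in: Otoscope held still in the fingers alone (under 30 mm/s, 0.2 rad/s); cone pointing down within 20 degrees, so handle level; its tip 70 to 230 mm above the pad and within 45 mm sideways of the pad's middle; the ophthalmoscope upright in its well (angle between otoscope_handle's own x axis and vertical above 2.792 rad and horizontal distance between otoscope_tip and pad_middle below 0.045 m and z of otoscope_tip in the frame of pad_middle between 0.07 and 0.23 m and contact force between otoscope and the fingers above 1 N and contact force between otoscope and charger below 0.05 N and contact force between otoscope and ophthalmoscope below 0.05 N and linear speed of otoscope below 0.03 m/s and angular speed of otoscope below 0.2 rad/s and z of ophthalmoscope_handle in the frame of charger below 0.125 m and angle between ophthalmoscope_handle's own z axis and vertical below 0.2 rad); the arm keeps its last pose, push and grip.
It fails at once if the ophthalmoscope is pulled up or shoved out of its place (distance of ophthalmoscope_handle from where it was at the start of the episode above 0.025 m).
It fails at once if something else on the counter is moved by more than 30 mm (distance of any of small_bottle, big_bottle, notes, stapler, pen_pot, steel_bowl, slide_box from where it was at the start of the episode above 0.03 m).
It also fails if it takes over 51 s, if anything falls off the work surface, if the arm or the gripper's body presses on something with over 40 N, if the wrist force passes 120 N, or if a joint passes its speed limit or range.

## Robot

A 6-joint arm with a two-finger parallel gripper is mounted at the origin on the work surface. World frame = base frame: x ahead of the robot, y to its left, z up, the work surface at z = 0. Lengths are in mm, angles in rad, forces in N, time in s.
With the tool pointing down it reaches from about 250 to 850 mm from the base axis. Payload 12.5 kg.
Tool frame: the origin (TCP) lies at the very end of the fingers, on their centre line; the grasp point (between the pads) lies 19 mm behind it; x points along the fingers, z is the direction in which the jaws open and shut, and the axes are right-handed (so a half turn about x gives the same grasp; the last joint's range is limited). The gripper opens to 93 mm and grips with 3 to 60 N. Pads are 15 mm wide; open, the fingers measure 128 mm over their backs; the gripper's body (75 mm by 188 mm) begins 65 mm behind the grasp point.
Start: joints at [-1.344, 0.351, 1.652, -0, 1.139, -0.085], TCP at [168.744, -523.459, 218.633] pointing down, gripper open.
Joint ranges: [-2.75, 2.75], [-0.79, 2.1], [0.01, 2.65], [-1.57, 4.71], [0.07, 3.14], [-2.87, 2.87]. Speed limits (rad/s): [2.22, 2.22, 2.79, 3.14, 3.14, 3.14].

## Interface

Orientations are given as a 3x3 rotation matrix whose columns are the frame's x, y, z axes.
In Python, from workcell import r, optics, ticket gives the robot as it stands.
- The arm moves only by the tool step_arm, never from a script. Its argument "rows" is a list of rows, each a list of 4 numbers: the shift along the world's x, y, z in mm, then the turn about the world's z in rad. A call has 1 to 12 rows; each row shifts and turns the commanded pose from where the row before left it; what a row does not reach is not made up. A row lasts 1/10 s, in which the tool goes at most 50 mm and 8.59 degrees, less where a joint would pass 70% of its speed; a pose out of reach is approached as far as the arm can. A call with a gripper value outside its range is refused whole. "gripper" is the opening, from 0 (shut) to 1 (fully open), set as the call begins (left out, the last holds). The fingers move at their own pace and stop on an object; "force" is the grip in N (left out, the last holds). Time passes only in rows, so rows that do not move let the fingers close. It gives the time, the measured TCP pose, the force and the opening at its end, in the units of the state.
- r.read_state(): the state, without advancing time (a new reading comes with each control period).
- optics.grab_frame(name): name is "side" or "top" or "wrist"; returns (picture, depth): 480x640x3 uint8, red, green, blue; 480x640 float32, mm along the optical axis (not along the pixel's ray), 0 where there is no reading.
- optics.get_calibration(name): a dict with "fx", "fy", "cx", "cy" (pixels), "origin" and "orientation" of the camera in the world. Camera axes: x right, y down, z forward; pixel columns grow to the right and rows downward; lengths in mm; the calibration is good to about 2 mm. A picture is of the moment at which its call begins: read the wrist's pose just before it. get_calibration takes no time and is no camera call; for the wrist camera it gives the pose at the moment of the call.
- ticket.finish_job(): hands the job in, once; it reports no verdict.
The state is a dict: "t": time; "qpos": joint angles; "qvel": joint speeds; "effort": joint torques, N m; "ee_pos": TCP position; "ee_rot": TCP orientation; "force": force on the tool from outside, world axes, zero at the start; "ft_torque": the same for the moment, N m; "finger_gap": finger opening in mm.
Only numpy, scipy, OpenCV 4.12 (cv2) and the standard library are available. Lean on these libraries where they do the work, as an engineer would, in place of code of your own. Each camera call takes 0.05 s, during which the arm holds its last target. There are 200 camera calls.

## Working session

There is one attempt and no reset: what is moved stays moved. The work goes in short steps, Python scripts to look and compute and a tool call to move; the robot and the scene stay as the last step left them, time stands still between calls to the robot, and variables do not carry over. Pictures are saved under pics/ and viewed, about 8 in all and at most 12, crops included, and the job is handed in when it is done.

Besides the shell and the picture viewer there is one more tool, called after "Call:" as name(argument=value, ...), one argument or row to a line, values as JSON. step_arm: Moves the arm, as the interface text tells. Its arguments: {"type":"object","properties":{"rows":{"type":"array","items":{"type":"array","items":{"type":"number"}}},"gripper":{"type":"number"},"force":{"type":"number"}},"required":["rows"]}

```bash
mkdir -p pics; cat > h.py <<'E'
import numpy as np, cv2
from workcell import r, optics, ticket
def cloud(name):
    c=optics.get_calibration(name); im,d=optics.grab_frame(name)
    v,u=np.mgrid[:480,:640]
    P=np.stack([(u-c['cx'])/c['fx']*d,(v-c['cy'])/c['fy']*d,d],-1)@np.array(c['orientation']).T+np.array(c['origin'])
    P[d==0]=np.nan
    return im,d,P
def save(im,f): cv2.imwrite('pics/'+f,im[...,::-1])
E
python3 - <<'E'
from h import *
np.set_printoptions(precision=3,suppress=True)
s=r.read_state(); print(s['t'],s['ee_pos'],s['ee_rot'],s['finger_gap'])
for n in('top','side'):
    im,d,P=cloud(n); save(im,n+'0.png'); np.savez('/tmp/'+n,im=im,P=P)
    c=optics.get_calibration(n); print(n,c['origin'],c['orientation'],c['fx'])
E
```

```text
0.0 [ 168.656 -523.134  218.109] [[-0.     0.952  0.307]
 [ 0.001  0.307 -0.952]
 [-1.     0.    -0.001]] 92.95946887100912
top [ 412.614   18.145 1558.344] [[-0.012 -0.995  0.095]
 [-1.     0.011 -0.015]
 [ 0.014 -0.095 -0.995]] 510.256766134988
side [ 89.228 784.088 973.443] [[-0.849 -0.349  0.398]
 [-0.529  0.566 -0.632]
 [-0.005 -0.747 -0.665]] 514.6254065111099
```

View pics/top0.png

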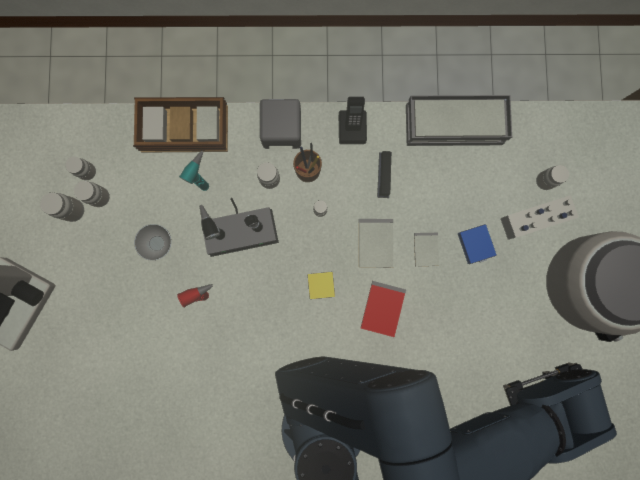

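View pics/side0.png

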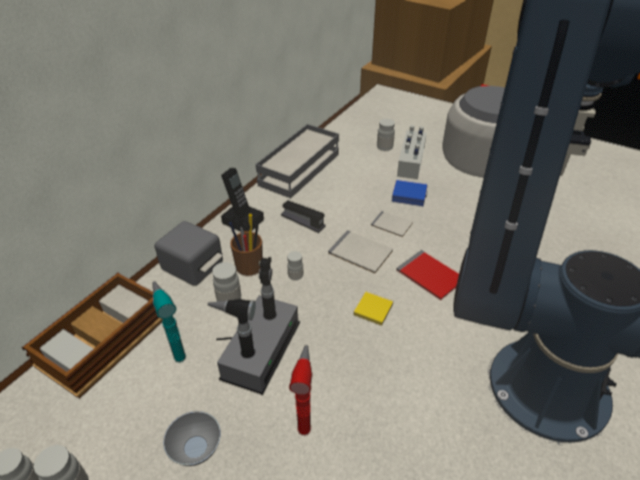

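Top view: the charger is at (240,232), with the otoscope in its left well, head at about (210,238) and cone going to (205,208). The larger white pad is at (376,243), the turquoise look-alike at (195,172) and the red one at (192,296). I'll measure these next.

```bash
python3 - <<'E'
from h import *
np.set_printoptions(precision=1,suppress=True)
for n in('top','side'):
    z=np.load(f'/tmp/{n}.npz'); im,P=z['im'],z['P']; X,Y,Z=P[...,0],P[...,1],P[...,2]
    print(n)
    # charger top: z 58..72
    def rect(m,lab):
        q=P[m]; rc=cv2.minAreaRect(q[:,:2].astype(np.float32)); print(lab,m.sum(),np.array(rc[0]),np.array(rc[1]),rc[2],'z',np.median(q[:,2]))
    box=lambda a,b,c,d:(X>a)&(X<b)&(Y>c)&(Y<d)
    dark=im.max(-1)<110
    m=(box(380,640,130,420)&(Z>60)&(Z<71)); m=cv2.morphologyEx(m.astype('u1'),cv2.MORPH_OPEN,np.ones((5,5)))>0
    k,l,st,_=cv2.connectedComponentsWithStats(m.astype('u1')); rect(l==1+st[1:,4].argmax(),'charger')
    m=box(380,620,-230,-60)&(Z>6)&(Z<15); m=cv2.morphologyEx(m.astype('u1'),cv2.MORPH_OPEN,np.ones((3,3)))>0
    k,l,st,_=cv2.connectedComponentsWithStats(m.astype('u1')); rect(l==1+st[1:,4].argmax(),'pad')
    m=box(380,640,130,420)&(Z>130)&(Z<245)
    k,l,st,_=cv2.connectedComponentsWithStats(m.astype('u1'))
    for i in range(1,k):
        if st[i,4]>25:
            q=P[l==i]; print('tall',st[i],q.min(0),q.max(0),q.mean(0))
            if q[:,1].mean()>290 or 1:
                h=q[q[:,2]>195]
                if len(h)>5: print('  hi',len(h),h.mean(0),h.min(0),h.max(0)); rc=cv2.minAreaRect(h[:,:2].astype(np.float32)); print('  ',rc)
    # tall stuff in region
    for (a,b,c,d) in [(550,800,-60,480)]:
        m=box(a,b,c,d)&(Z>25); k,l,st,_=cv2.connectedComponentsWithStats(m.astype('u1'))
        for i in range(1,k):
            if st[i,4]>40: q=P[l==i]; print('obst',q.min(0),q.max(0))
E
```

```text
top
charger 171 [553.8 265.3] [38.3 63.4] 67.83451080322266 z 65.05789965418603
pad 193 [ 588.7 -169.1] [43.4 59.2] 89.08326721191406 z 9.688502755847821
tall [200 205  20  35 379] [545.4 272.3 138.2] [637.8 323.7 230.4] [582.1 300.  215.5]
  hi 367 [582.4 300.5 217.5] [545.4 272.3 195.3] [637.8 323.7 230.4]
   ((594.1965942382812, 306.088134765625), (93.14767456054688, 40.29113006591797), 20.37026023864746)
tall [244 215  15  14 158] [579.7 171.1 133.2] [608.2 205.9 243.4] [591.5 185.8 209.3]
  hi 119 [593.  186.6 225.5] [579.7 171.3 196.3] [608.2 205.9 243.4]
   ((594.21435546875, 188.54698181152344), (22.971641540527344, 33.166812896728516), 25.58742332458496)
tall [177 284  36  19 344] [380.1 294.5 130. ] [426.8 386.3 209.8] [401.7 342.5 197.8]
  hi 237 [398.  351.3 201.5] [380.1 313.3 195. ] [416.7 383.6 209.8]
   ((399.5814208984375, 346.033935546875), (32.05984115600586, 71.35726165771484), 24.408613204956055)
obst [701.3 322.9  25.7] [788.8 383.3 211.1]
obst [735.   -2.1  25. ] [799.9  80.1 164.5]
obst [718.4 124.8  25.1] [779.1 188.  112.1]
obst [631.5 -16.2  26.2] [671.7  2
[... 520 characters left out ...]
75)
tall [207 299  49  40 908] [545.5 275.1 130. ] [638.1 328.3 226.6] [575.8 309.  198.4]
  hi 657 [578.9 310.  214.2] [545.5 275.1 195.6] [638.1 328.3 226.6]
   ((591.9583740234375, 313.7471008300781), (94.88248443603516, 39.4117317199707), 26.55739974975586)
tall [289 345  24  56 708] [380.  296.2 130.1] [427.7 387.6 207.7] [397.6 355.7 190.7]
  hi 403 [396.3 357.5 200.6] [380.  320.4 195. ] [415.7 386.7 207.7]
   ((398.6751403808594, 350.6678161621094), (31.72039794921875, 65.68528747558594), 23.98246192932129)
obst [550.   -0.1  25.1] [799.9 357.1 240. ]
obst [631.1 -14.9  25. ] [671.5  28.5  75.8]
obst [699.6 326.5  25.3] [793.7 389.3 207.3]
obst [550.1 446.3  25. ] [604.1 479.8  48.5]
```

```bash
python3 -c "
import cv2
a=cv2.imread('pics/top0.png')[140:310,130:300]; b=cv2.imread('pics/side0.png')[250:400,180:330]
cv2.imwrite('pics/crop1.png',cv2.hconcat([cv2.resize(a,(400,400),interpolation=2),cv2.resize(b,(400,400),interpolation=2)]))"
```

```text
(no output)
```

View pics/crop1.png

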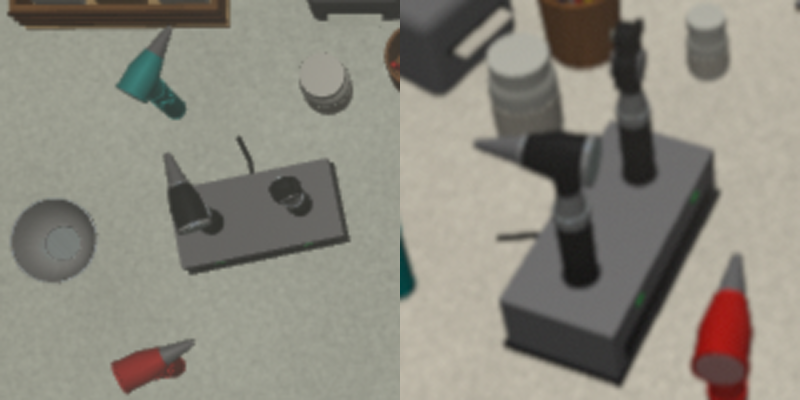

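The otoscope stands at about (574.5, 301) with its head centre at z 206 and the cone yawed about 22°. The pad middle is at about (548, -164). Since the tool always points down, the plan is:
1. Grip the head across its sides.
2. Draw it up partway and yaw it in the well so the cone faces a clear direction.
3. Tip the handle level by levering the foot against the charger, then carry it to the pad.

Call:
step_arm(
  rows=[
    [0,0,40,0],
    [0,0,40,0],
    [0,0,40,0],
    [20,41,0,0],
    [20,41,0,0],
    [20,41,0,0],
    [20,41,0,0],
    [20,41,0,0],
    [20,41,0,0],
    [20,41,0,0],
    [20,41,0,0],
    [20,41,0,0],
  ],
  gripper=1,
  force=20,
)

```text
t: 1.3
ee_pos: [349.0, -152.7, 338.6]
ee_rot: [[0.0, 0.952, 0.306], [-0.0, 0.306, -0.952], [-1.0, 0.0, 0.0]]
force: [0.8, -0.3, -0.1]
finger_gap: 92.5
```

Call:
step_arm(
  rows=[
    [20,41,0,0],
    [20,41,0,0],
    [20,41,0,0],
    [20,41,0,0],
    [20,41,0,0],
    [20,41,0,0],
    [20,41,0,0],
    [20,41,0,0],
    [20,41,0,0],
    [20,41,0,0],
    [0,0,0,0.07],
    [0,0,0,0],
  ],
)

```text
t: 2.5
ee_pos: [548.6, 256.3, 337.5]
ee_rot: [[-0.002, 0.927, 0.375], [-0.001, 0.375, -0.927], [-1.0, -0.002, 0.0]]
force: [-0.6, -0.5, 0.2]
finger_gap: 93.1
```

Call:
step_arm(
  rows=[
    [13,22,0,0],
    [13,22,0,0],
    [0,0,0,0],
    [0,0,0,0],
  ],
)

```text
t: 2.9
ee_pos: [574.5, 298.8, 338.4]
ee_rot: [[-0.001, 0.929, 0.371], [-0.0, 0.371, -0.929], [-1.0, -0.001, 0.0]]
force: [0.1, 0.7, 0.3]
finger_gap: 93.4
```

```bash
python3 - <<'E'
from h import *
np.set_printoptions(precision=3,suppress=True)
s=r.read_state(); print(s['ee_pos'],s['qpos'])
im,d,P=cloud('wrist'); save(im,'w1.png')
X,Y,Z=np.moveaxis(P,-1,0)
m=(abs(X-590)<70)&(abs(Y-305)<60)&(Z>190)&(Z<235)
q=P[m]; print(m.sum(),q.min(0),q.max(0)); 
# ridge: highest points per slice along heading
a=np.radians(22); u=np.array([np.cos(a),np.sin(a)]); 
t=(q[:,:2]-[574.5,301])@u; w=(q[:,:2]-[574.5,301])@[-u[1],u[0]]
for k in range(-30,75,10):
    n=(t>k)&(t<k+10)
    if n.sum()>5: print(k,n.sum(),'w range',w[n].min(),w[n].max(),'z',q[n,2].max())
E
```

```text
[574.53  298.844 338.405] [ 0.408  0.454  1.208 -0.     1.48   1.598]
3961 [546.303 275.358 201.196] [639.39  328.65  227.695]
-30 172 w range -19.513253896248855 19.77290397846417 z 227.69475330499984
-20 583 w range -18.85455883253703 19.9993445908816 z 227.04578502952347
-10 552 w range -18.34822987936804 18.766563164304966 z 226.7217671937351
0 577 w range -18.252758491851957 18.590658272350584 z 226.52313568005337
10 561 w range -17.400196010096103 17.581863992713416 z 225.3229326978377
20 463 w range -14.786912901844302 14.139883543155 z 222.3089966841531
30 382 w range -13.222973935252043 12.441231379676504 z 220.93153530864424
40 300 w range -9.97338938543061 8.278453251311484 z 216.99986771568933
50 224 w range -8.371221280945358 6.598850032110343 z 214.79875809759574
60 147 w range -5.981971150998572 4.1714026334038605 z 212.9400178076279
```

View pics/w1.png

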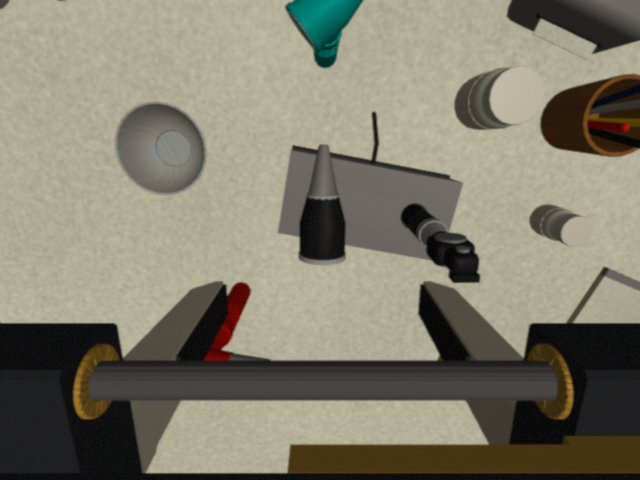

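The wrist view shows the otoscope head between the open fingers at (322,230), cone pointing up the image to (323,147) and aligned. The ophthalmoscope at (440,235) is clear. Going down to grip.

Call:
step_arm(
  rows=[
    [-4,1,-30,0],
    [0,0,-30,0],
    [0,0,-30,0],
    [0,0,-25,0],
    [0,0,-20,0],
    [0,0,-16,0],
    [0,0,0,0],
    [0,0,0,0],
  ],
)

```text
t: 3.75
ee_pos: [570.8, 300.0, 188.6]
ee_rot: [[0.001, 0.928, 0.372], [0.0, 0.372, -0.928], [-1.0, 0.001, 0.0]]
force: [0.3, 0.1, -0.5]
finger_gap: 92.6
```

Call:
step_arm(
  rows=[
    [0,0,0,0],
    [0,0,0,0],
    [0,0,0,0],
    [0,0,0,0],
    [0,0,0,0],
    [0,0,0,0],
    [0,0,0,0],
    [0,0,0,0],
    [0,0,0,0],
    [0,0,0,0],
  ],
  gripper=0,
  force=20,
)

```text
t: 4.75
ee_pos: [570.8, 300.5, 187.6]
ee_rot: [[0.0, 0.928, 0.373], [-0.0, 0.373, -0.928], [-1.0, -0.0, 0.0]]
force: [0.7, -0.2, 0.1]
finger_gap: 37.3
```

Call:
step_arm(
  rows=[
    [0,0,10,0],
    [0,0,15,0],
    [0,0,20,0],
    [0,0,20,0],
    [0,0,15,0],
    [0,0,0,0],
    [0,0,0,0],
    [0,0,0,0],
    [0,0,0,0],
  ],
)

```text
t: 5.65
ee_pos: [570.5, 300.4, 266.8]
ee_rot: [[-0.001, 0.928, 0.373], [-0.001, 0.373, -0.928], [-1.0, -0.001, 0.0]]
force: [0.5, -0.6, -0.7]
finger_gap: 37.5
```

Call:
step_arm(
  rows=[
    [0,0,0,0.14],
    [0,0,0,0.14],
    [0,0,0,0.14],
    [0,0,0,0.14],
    [0,0,0,0.14],
    [0,0,0,0.14],
    [0,0,0,0.14],
    [0,0,0,0.14],
    [0,0,0,0.14],
    [0,0,0,0.14],
    [0,0,0,0.14],
    [0,0,0,0.14],
  ],
)

```text
t: 6.85
ee_pos: [570.6, 300.5, 267.0]
ee_rot: [[-0.001, -0.477, 0.879], [-0.0, 0.879, 0.477], [-1.0, 0.0, -0.001]]
force: [0.3, 0.9, -0.8]
finger_gap: 37.7
```

Call:
step_arm(
  rows=[
    [0,0,0,0.14],
    [0,0,0,0.14],
    [0,0,0,0.14],
    [0,0,0,0.14],
    [0,0,0,0.14],
    [0,0,0,0.14],
    [0,0,0,0.14],
    [0,0,0,0.14],
    [0,0,0,0.14],
    [0,0,0,0.14],
    [0,0,0,0.14],
    [7,3,0,0.14],
  ],
)

```text
t: 8.05
ee_pos: [577.3, 303.4, 267.2]
ee_rot: [[-0.001, -0.822, -0.57], [-0.0, -0.57, 0.822], [-1.0, 0.001, 0.0]]
force: [-0.3, -0.9, -2.3]
finger_gap: 37.6
```

Call:
step_arm(
  rows=[
    [0,0,0,0.14],
    [0,0,0,0],
    [0,0,0,0],
    [0,0,0,0],
  ],
)

```text
t: 8.45
ee_pos: [577.6, 303.5, 267.4]
ee_rot: [[-0.0, -0.74, -0.672], [-0.0, -0.672, 0.74], [-1.0, 0.0, 0.0]]
force: [0.7, 0.5, -2.4]
finger_gap: 37.3
```

```bash
python3 - <<'E'
from h import *
np.set_printoptions(precision=2,suppress=True)
s=r.read_state(); print(s['ee_pos'],s['qpos'],s['force'])
im,d,P=cloud('side'); 
X,Y,Z=np.moveaxis(P,-1,0); dark=im.max(-1)<70
m=(abs(X-580)<60)&(abs(Y-300)<60)&(Z>75)&(Z<215)&(im.max(-1)<90)
for z in range(75,215,15):
    q=P[m&(Z>z)&(Z<=z+15)]
    if len(q)>4: print(z,len(q),np.median(q,0),q.min(0),q.max(0))
save(cv2.resize(im[150:420,130:460],(780,638))[:600],'s1.png')
E
```

```text
[577.62 303.51 267.45] [ 0.41  0.5   1.3  -0.    1.34 -1.9 ] [ 0.66  0.54 -2.37]
90 22 [564.79 312.37 102.54] [559.8  298.93  97.01] [576.75 317.87 104.77]
105 62 [565.3  313.32 113.55] [558.89 294.35 105.24] [581.96 318.9  119.96]
120 60 [565.34 313.44 128.45] [559.2  292.07 120.04] [581.54 318.82 134.99]
135 67 [564.33 313.51 142.28] [559.31 296.94 135.09] [581.29 319.15 149.99]
150 62 [564.03 312.29 157.72] [559.75 293.6  150.02] [578.52 318.2  164.54]
165 66 [565.01 313.35 172.51] [559.77 296.45 165.  ] [576.91 318.32 179.93]
180 66 [563.57 312.51 188.04] [559.59 294.4  180.66] [577.98 318.13 194.62]
195 67 [564.62 311.99 202.07] [559.58 298.19 195.25] [580.33 317.91 209.81]
210 21 [563.38 311.95 211.99] [560.02 297.7  210.21] [577.89 318.42 214.92]
```

View pics/s1.png

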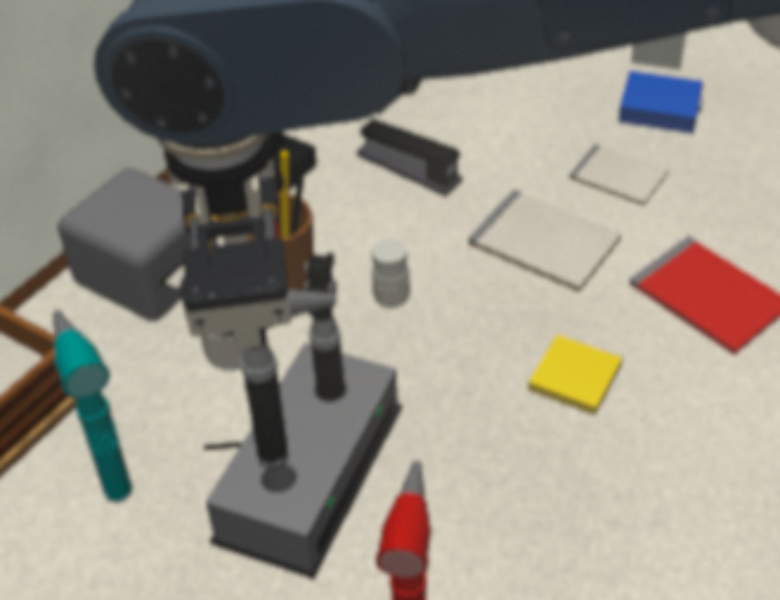

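The otoscope hangs upright, its foot at z about 97 and clear of the well at (278,478), with the cone facing the ophthalmoscope side of the robot. I'll compare the handle position with the original side frame to line it up with the well.

```bash
python3 - <<'E'
from h import *
np.set_printoptions(precision=2,suppress=True)
z=np.load('/tmp/side.npz'); im,P=z['im'],z['P']; X,Y,Z=np.moveaxis(P,-1,0)
m=(abs(X-580)<60)&(abs(Y-300)<60)&(im.max(-1)<90)
for a,b in((72,90),(90,110),(110,130)):
    q=P[m&(Z>a)&(Z<=b)]; print(len(q),np.median(q,0),np.percentile(q,2,0),np.percentile(q,98,0),q.mean(0))
im,d,P=cloud('side'); X,Y,Z=np.moveaxis(P,-1,0)
m=(abs(X-580)<60)&(abs(Y-300)<60)&(im.max(-1)<90)
for a,b in((100,120),(120,150),(150,200)):
    q=P[m&(Z>a)&(Z<=b)]; print(len(q),np.median(q,0),np.percentile(q,2,0),np.percentile(q,98,0),q.mean(0))
E
```

```text
70 [565.61 310.78  81.26] [560.52 294.94  72.61] [581.15 315.21  89.11] [567.51 308.47  81.09]
80 [564.48 309.81 100.24] [560.2  293.98  90.31] [582.23 314.53 109.79] [566.92 307.82 100.12]
86 [564.44 310.67 119.93] [560.47 294.75 110.22] [580.78 315.38 129.36] [567.18 308.21 120.07]
78 [563.85 313.65 111.62] [559.15 297.22 101.34] [580.79 318.9  119.73] [566.04 311.33 111.22]
130 [564.13 313.43 135.3 ] [559.79 296.06 120.78] [580.32 318.12 149.22] [566.45 311.09 135.62]
215 [564.03 312.51 176.39] [559.55 296.43 152.16] [577.46 318.13 198.78] [566.02 310.62 175.63]
```

Call:
step_arm(
  rows=[
    [1,-3,0,0],
    [0,0,0,0],
    [0,0,-15,0],
    [0,0,-15,0],
    [0,0,-10,0],
    [0,0,-7,0],
    [0,0,0,0],
    [0,0,0,0],
  ],
)

```text
t: 9.35
ee_pos: [578.9, 300.6, 220.9]
ee_rot: [[0.0, -0.738, -0.674], [0.0, -0.674, 0.738], [-1.0, -0.0, -0.0]]
force: [-0.1, 0.1, -1.3]
finger_gap: 37.3
```

```bash
python3 - <<'E'
from h import *
print(r.read_state()['force'])
t=np.radians(np.linspace(0,90,25)); s=16-14*np.cos(t)+174*np.sin(t); z=65+14*np.sin(t)+174*np.cos(t)
A=np.round(np.c_[-.74*s,-.672*s,z]-[-.74*2,-.672*2,239]); D=np.diff(A,axis=0)
print([[*map(int,d),0] for d in D])
im,d,P=cloud('side'); X,Y,Z=np.moveaxis(P,-1,0)
m=(abs(X-580)<60)&(abs(Y-300)<60)&(im.max(-1)<90)
for a,b in((72,90),(110,130),(150,165)):
    q=P[m&(Z>a)&(Z<=b)]; print(len(q),np.median(q,0),np.percentile(q,2,0),np.percentile(q,98,0))
E
```

```text
[-0.09947009  0.14066015 -1.28792191]
[[-8, -8, 1, 0], [-9, -7, -1, 0], [-8, -8, -1, 0], [-9, -8, -1, 0], [-8, -7, -3, 0], [-8, -7, -3, 0], [-8, -8, -4, 0], [-8, -7, -4, 0], [-7, -7, -6, 0], [-8, -6, -5, 0], [-6, -6, -7, 0], [-7, -6, -7, 0], [-6, -6, -8, 0], [-6, -5, -8, 0], [-6, -5, -9, 0], [-5, -5, -9, 0], [-4, -4, -9, 0], [-4, -4, -10, 0], [-4, -3, -11, 0], [-3, -3, -10, 0], [-3, -2, -11, 0], [-2, -2, -11, 0], [-1, -1, -12, 0], [-1, -1, -11, 0]]
68 [566.84307889 311.02349118  80.92419864] [560.87357817 294.38779792  72.99731388] [582.96225966 316.52361764  89.05010282]
85 [566.56089848 310.9261284  119.96231271] [561.78406097 294.84988039 111.02213046] [582.23111719 315.56215605 128.81753452]
65 [565.65025023 309.99168996 158.31313845] [561.63818923 294.62885072 151.15109646] [577.70958739 315.30722824 164.43342956]
```

Call:
step_arm(
  rows=[
    [-8,-8,1,0],
    [-9,-7,-1,0],
    [-8,-8,-1,0],
    [-9,-8,-1,0],
    [-8,-7,-3,0],
    [-8,-7,-3,0],
    [0,0,0,0],
    [0,0,0,0],
  ],
)

```text
t: 10.2
ee_pos: [529.4, 255.8, 213.5]
ee_rot: [[0.002, -0.738, -0.674], [0.001, -0.674, 0.738], [-1.0, -0.002, -0.001]]
force: [1.2, 0.8, -0.6]
finger_gap: 37.2
```

```bash
python3 - <<'E'
from h import *
s=r.read_state();print(s['force'],s['t'])
im,d,P=cloud('side'); save(cv2.resize(im[200:400,170:370],(600,600)),'s2.png')
E
```

```text
[ 1.15208837  0.81055584 -0.64213927] 10.2
```

View pics/s2.png

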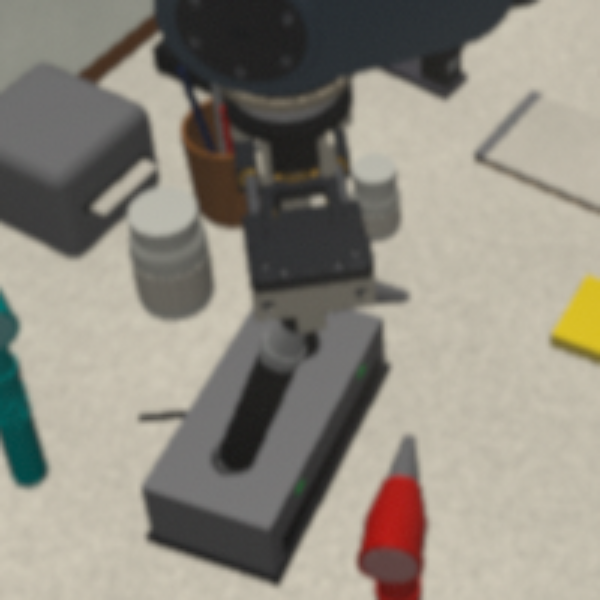

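The handle is tilting about the well's rim with only about 1 N of force, and the cone at (390,293) is beginning to dip. Continuing the arc.

Call:
step_arm(
  rows=[
    [-8,-8,-4,0],
    [-8,-7,-4,0],
    [-7,-7,-6,0],
    [-8,-6,-5,0],
    [-6,-6,-7,0],
    [-7,-6,-7,0],
    [-6,-6,-8,0],
    [-6,-5,-8,0],
    [0,0,0,0],
  ],
)

```text
t: 11.15
ee_pos: [471.7, 203.8, 162.5]
ee_rot: [[-0.002, -0.739, -0.674], [-0.001, -0.674, 0.739], [-1.0, 0.002, 0.001]]
force: [0.8, 0.6, -1.4]
finger_gap: 37.7
```

Call:
step_arm(
  rows=[
    [-6,-5,-9,0],
    [-5,-5,-9,0],
    [-4,-4,-9,0],
    [-4,-4,-10,0],
    [-4,-3,-11,0],
    [0,0,0,0],
  ],
)

```text
t: 11.75
ee_pos: [448.6, 182.9, 114.1]
ee_rot: [[-0.002, -0.739, -0.674], [-0.001, -0.674, 0.739], [-1.0, 0.002, 0.001]]
force: [-0.0, -0.7, 0.2]
finger_gap: 37.9
```

```bash
python3 - <<'E'
from h import *
s=r.read_state();print(s['force'],s['t'])
im,d,P=cloud('side'); save(cv2.resize(im[200:420,170:390],(600,600)),'s3.png')
E
```

```text
[-0.0037289  -0.70557834  0.19643319] 11.75
```

View pics/s3.png

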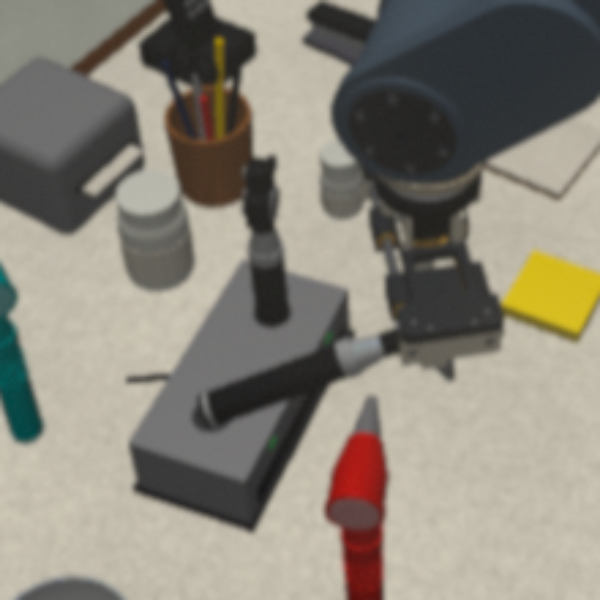

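The handle is about 70° over and the foot is rising out of the well. Finishing the arc, then gripping hard.

Call:
step_arm(
  rows=[
    [-3,-3,-10,0],
    [-3,-2,-11,0],
    [-2,-2,-11,0],
    [-1,-1,-12,0],
    [-1,-1,-11,0],
    [0,0,0,0],
  ],
)

```text
t: 12.4
ee_pos: [438.9, 174.2, 59.1]
ee_rot: [[-0.002, -0.738, -0.674], [-0.001, -0.674, 0.738], [-1.0, 0.002, 0.001]]
force: [-0.3, -0.2, 0.8]
finger_gap: 37.4
```

Call:
step_arm(
  rows=[
    [0,0,0,0],
    [0,0,0,0],
    [0,0,0,0],
    [0,0,0,0],
    [0,0,0,0],
  ],
  gripper=0,
  force=60,
)

```text
t: 12.9
ee_pos: [439.9, 174.6, 60.8]
ee_rot: [[0.0, -0.738, -0.674], [0.0, -0.674, 0.738], [-1.0, -0.0, -0.0]]
force: [-0.4, 0.0, -1.8]
finger_gap: 37.2
```

```bash
cat > ang.py <<'E'
from h import *
s=r.read_state();print(s['force'],s['t'],s['ee_pos'],s['finger_gap'])
h=np.array(s['ee_rot'])[:2,1]; tc=np.array(s['ee_pos'])
for n in('side','top'):
    im,d,P=cloud(n); save(im,f"{n}_{s['t']:.1f}.png")
    a=-(P[...,:2]-tc[:2])@h; w=(P[...,:2]-tc[:2])@np.array([-h[1],h[0]]); dz=P[...,2]-(tc[2]+19)
    m=(a>60)&(a<190)&(abs(w)<25)&(abs(dz)<60)&(im.max(-1)<90)&(P[...,2]>72)
    q=np.c_[a[m],w[m],dz[m]]
    if len(q)>20:
        for lo in range(60,190,20):
            k=q[(q[:,0]>lo)&(q[:,0]<=lo+20)]
            if len(k)>4: print(n,lo,len(k),k.mean(0).round(1),'top',np.percentile(k[:,2],95).round(1))
E
python3 ang.py
```

```text
[-0.44936928  0.01742077 -1.78830331] 12.9 [439.85210092 174.57714012  60.79101441] 37.155279953463186
side 60 37 [75.5 -9.6  5.1] top 11.6
side 80 113 [90.  -7.4  7.2] top 12.3
side 100 126 [110.2  -8.4   7. ] top 13.3
side 120 119 [129.9  -8.3   7.1] top 13.5
side 140 123 [150.   -8.4   7.7] top 13.6
side 160 126 [170.1  -9.    8.3] top 14.3
side 180 38 [186.  -11.8   6.2] top 14.9
top 60 20 [75.6  3.9  9.7] top 15.8
top 80 66 [90.4 -0.4  8.8] top 14.2
top 100 65 [1.096e+02 1.000e-01 1.010e+01] top 16.0
top 120 67 [129.5  -1.2   9.5] top 16.6
top 140 65 [149.9  -0.9  10.6] top 15.9
top 160 69 [170.1  -0.4  10.1] top 17.2
top 180 20 [184.3  -2.8  11.8] top 18.2
```

The handle is level to within about 1°, resting on the charger. Lifting gently at 60 N and checking for sag.

Call:
step_arm(
  rows=[
    [0,0,3,0],
    [0,0,6,0],
    [0,0,10,0],
    [0,0,10,0],
    [0,0,6,0],
    [0,0,3,0],
    [0,0,0,0],
    [0,0,0,0],
    [0,0,0,0],
  ],
)

```text
t: 13.9
ee_pos: [439.5, 174.5, 98.3]
ee_rot: [[-0.001, -0.738, -0.674], [-0.0, -0.674, 0.738], [-1.0, 0.001, 0.0]]
force: [0.2, -0.4, -2.2]
finger_gap: 37.0
```

```bash
python3 ang.py
```

```text
[ 0.23728137 -0.41348443 -2.22184602] 13.9 [439.52521829 174.48777106  98.32653824] 36.97997801000668
side 60 47 [74.9 -8.9  4.6] top 10.4
side 80 126 [90.3 -7.8  6.1] top 12.0
side 100 131 [110.   -8.5   6.2] top 12.7
side 120 127 [129.9  -8.2   6.5] top 12.8
side 140 131 [150.   -8.8   7.4] top 13.4
side 160 130 [170.1  -8.8   8. ] top 14.2
side 180 42 [185.4 -11.9   6.4] top 13.4
top 60 17 [76.1  5.3  8.5] top 16.4
top 80 68 [90.1 -0.2  9.7] top 17.9
top 100 69 [109.9   0.    9.4] top 14.5
top 120 73 [130.   -0.4  10.6] top 17.8
top 140 71 [150.6  -1.3  10.5] top 17.4
top 160 67 [170.4  -0.5  10.6] top 17.1
top 180 22 [184.6  -0.4  11.5] top 18.0
```

Call:
step_arm(
  rows=[
    [0,0,10,0],
    [0,0,20,0],
    [0,0,25,0],
    [0,0,25,0],
    [0,0,25,0],
    [0,0,25,0],
    [0,0,20,0],
    [0,0,15,0],
    [0,0,10,0],
    [0,0,0,0],
  ],
)

```text
t: 15.0
ee_pos: [440.1, 174.7, 274.9]
ee_rot: [[0.002, -0.738, -0.674], [0.001, -0.674, 0.738], [-1.0, -0.002, -0.001]]
force: [-0.5, -0.2, -2.2]
finger_gap: 37.5
```

Call:
step_arm(
  rows=[
    [3,-10,0,0],
    [7,-22,0,0],
    [10,-31,0,0],
    [10,-31,0,0],
    [10,-31,0,0],
    [10,-31,0,0],
    [10,-31,0,0],
    [10,-31,0,0],
    [10,-31,0,0],
    [10,-31,0,0],
    [8,-25,0,0],
    [5,-18,0,0],
  ],
)

```text
t: 16.2
ee_pos: [542.5, -150.6, 272.4]
ee_rot: [[-0.002, -0.739, -0.674], [0.0, -0.674, 0.739], [-1.0, 0.001, 0.001]]
force: [0.6, 0.3, -1.5]
finger_gap: 37.2
```

Call:
step_arm(
  rows=[
    [3,-9,0,0],
    [2,-5,0,0],
    [0,0,-8,0],
    [0,0,-15,0],
    [0,0,-15,0],
    [0,0,-15,0],
    [0,0,-8,0],
    [0,0,0,0],
    [0,0,0,0],
    [0,0,0,0],
  ],
)

```text
t: 17.2
ee_pos: [548.1, -162.4, 213.4]
ee_rot: [[0.001, -0.738, -0.675], [-0.0, -0.675, 0.738], [-1.0, -0.001, -0.001]]
force: [0.4, -0.3, -1.3]
finger_gap: 37.0
```

```bash
python3 ang.py; python3 - <<'E'
from h import *
s=r.read_state(); print(s['qpos'].round(2) if hasattr(s['qpos'],'round') else s['qpos'])
im,d,P=cloud('side'); X,Y,Z=np.moveaxis(P,-1,0)
m=(abs(X-s['ee_pos'][0])<60)&(abs(Y-s['ee_pos'][1])<60)&(Z>60)&(Z<210)
for z in range(140,210,10):
    q=P[m&(Z>z)&(Z<=z+10)]
    if len(q)>3: print(z,len(q),q.mean(0).round(1))
q=P[(X>420)&(X<660)&(Y>-260)&(Y<-80)&(Z>7)&(Z<14)]; print('pad',len(q),cv2.minAreaRect(q[:,:2].astype(np.float32)))
q=P[(abs(X-594)<40)&(abs(Y-192)<40)&(Z>195)]; print('oph',q.mean(0),len(q))
save(cv2.resize(im[60:360,180:580],(800,600)),'end.png')
E
```

```text
[ 0.38608406 -0.34188503 -1.34906941] 17.2 [ 548.08839119 -162.40288517  213.40058117] 37.02752437052145
side 60 22 [ 76.6 -11.1   3.4] top 9.3
side 80 76 [ 90.2 -10.4   5.2] top 11.9
side 100 75 [109.9 -10.8   5.9] top 12.7
side 120 76 [129.8 -10.4   6. ] top 13.1
side 140 79 [150.1 -10.6   7.2] top 14.8
side 160 85 [169.9 -10.3   7.7] top 14.0
side 180 28 [185.3 -12.8   5.9] top 13.3
top 60 40 [74.6 -4.5  7.9] top 13.5
top 80 77 [90.2 -3.   9.2] top 14.8
top 100 75 [110.   -2.9   9.8] top 15.3
top 120 76 [130.   -3.3  10.2] top 16.2
top 140 73 [150.   -4.2  10.2] top 15.9
top 160 75 [170.   -3.3  11.3] top 16.7
top 180 13 [184.9  -5.5  12.2] top 19.9
[-0.37  0.39  1.6  -0.    1.14 -2.68]
160 7 [ 550.2 -154.1  165.8]
170 14 [ 549.9 -152.6  174.8]
180 19 [ 548.7 -151.9  185.3]
190 21 [ 547.7 -149.2  196. ]
200 21 [ 549.5 -146.3  204.9]
pad 1244 ((522.8032836914062, -164.87979125976562), (205.97201538085938, 113.34602355957031), 0.27728164196014404)
oph [590.95143997 196.78528544 219.18259916] 260
```

View pics/end.png

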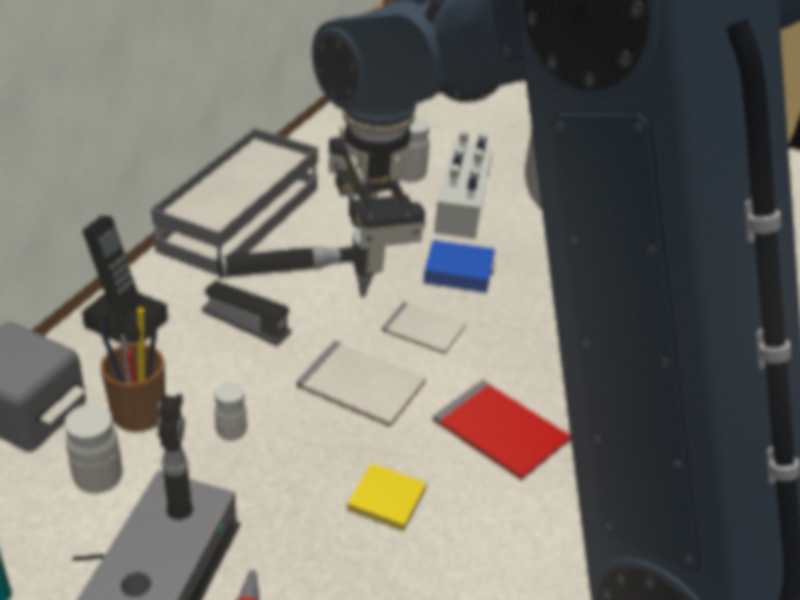

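The cone hangs straight down over the larger white pad, tip at about (550, -155, 160), so roughly 150 mm above the paper and 10 mm from the middle. The handle is level and the ophthalmoscope hasn't moved. Handing in.

```bash
python3 -c "
from h import *
s=r.read_state();print(s['t'],s['qvel'],s['finger_gap']);print(ticket.finish_job())"
```

```text
17.35 [-0.00153486  0.00039857  0.00361591  0.00188703 -0.00033161 -0.0014722 ] 37.45649001163389
the job is handed in; nothing more can be done
None
```

I handed the job in at 17.35 s, with the otoscope held over the larger white pad, cone down and handle level. No verdict is reported, so the checks below are my own measurements.

The tool can only point down and turn about the vertical, so I could not tilt the otoscope with the wrist. I gripped it across the head, drew it about 80 mm clear of its well and turned the cone to a free direction. I then set the foot back in the well's mouth, levered the handle level over the charger's rim, and carried it to the pad at 60 N grip.

| Check | Last reading |
|---|---|
| Handle level | within about 1–3° (side and top cameras) |
| Cone tip above paper | about 150 mm |
| Cone tip from pad middle, sideways | about 10 mm |
| Arm movement | joint speeds under 0.004 rad/s |
| Finger gap | about 37 mm, steady |
| Ophthalmoscope | unmoved to within 1 mm |

- **Pad position:** the final automatic outline of the pad included other things and came out 206 mm long, so I used the earlier unobstructed measurement (107 × 144 mm).
- **Grip width:** the fingers closed to 37 mm rather than the stated 40 mm.
- **Other objects:** I did not measure them again at the end. They showed no movement in the last picture, which does not cover the red and turquoise look-alikes and the steel bowl.

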